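Move a turning gauge to the other swing-out hook and fold the empty hook away

ROBOT

A 7-joint arm with a two-finger parallel gripper is mounted at the origin on the work surface. World frame = base frame: x ahead of the robot, y to its left, z up, the work surface at z = 0. Lengths are in m, angles in rad, forces in N, time in s.
With the tool pointing down it reaches from about 0.4 to 0.925 m from the base axis. Payload 4.1 kg.
Tool frame: the origin (TCP) lies at the very end of the fingers, on their centre line; the grasp point (between the pads) lies behind it (robot.hold_point_z is the x of the grasp point in the tool frame, in m); x points along the fingers, z is the direction in which the jaws open and shut, and the axes are right-handed (so a half turn about x gives the same grasp; the last joint's range is limited). The gripper opens to 85 mm and grips with 20 to 120 N. Pads are 22 mm wide; open, the fingers measure 114 mm over their backs; the gripper's body (76 mm by 85 mm) begins 54 mm behind the grasp point. The pads swing forward as they close: fully open they stand 13 mm farther back than shut.
Start: joints at [-1.28, 0.398, 0.045, 1.537, -0.019, 1.207, -0.051], TCP at [0.247, 0.601, 0.231] pointing down, gripper open.
Joint ranges: [-2.82, 2.82], [-0.49, 2.23], [-1.37, 1.46], [0, 2.46], [-1.36, 4.5], [0.23, 2], [-2.94, 2.94]. Speed limits (rad/s): [2.57, 2.57, 3.14, 3.14, 3.14, 3.14, 3.14].

INTERFACE

Orientations are given as a unit quaternion [x, y, z, w].
In Python, from bench import observe, eyes, workorder, models, robot gives the robot as it stands. The module is installed in compiled form; this text tells all that it offers.
- The arm moves only by the shell command python3 -m crank 'ROWS' [FORCE]. ROWS is JSON, a list that holds one entry, the list of rows, each a list of 7 numbers: the shift along the world's x, y, z in m, then the turn, a rotation vector about the world's x, y, z in degrees, then the closure, from -1 (fully open) to 1 (shut). In form: [[[x, y, z, rx, ry, rz, jaw], ...]]. A call has 1 to 12 rows; each row is the pose to reach, as a shift and turn from the pose commanded when the call began; what a row does not reach only later rows make up. A row lasts 1/12 s, in which the tool goes at most 41.7 mm and 7.16 degrees, less where a joint would pass 70% of its speed; a pose out of reach is approached as far as the arm can. A call with a gripper value outside its range is refused whole. The fingers move at their own pace and stop on an object; FORCE is the grip in N (left out, the last holds). Time passes only in rows, so rows that repeat a pose let the fingers close. It gives the time, the measured TCP pose, the force and the opening at its end, in the units of the state.
- observe(): the state, without advancing time (a new reading comes with each control period).
- eyes.get_image(name): name is "side" or "top" or "wrist"; returns a dict with "color" (400x640x3 uint8, red, green, blue), "camera_matrix" (3x3 intrinsics, pixels), "pose" (4x4, takes a point from camera to world coordinates). Camera axes: x right, y up, looking along -z (the intrinsics and any distortion apply to the point x, -y, -z); pixel columns grow to the right and rows downward; lengths in m; the calibration is good to about 2 mm. A picture is of the moment at which its call begins. There is no depth.
- workorder.sign_off(): hands the job in, once; it reports no verdict.
Trained networks look in a picture, given as the dict that the camera call returned (one of the last four; its "shot" number tells which), for a name from the list of things; names that differ only in an ending like _2 or _b are one class to them, and where a whole thing is asked for, a point or a joint stands for the part that bears it (a point fixed in the world has none). Each returns a list of dicts, best first, with "confidence" (0 to 1); they miss things now and then, are a little off and sometimes report something else, mostly with a low value. They report only what shows in the picture. A call takes as long as a camera call. They do not tell look-alikes from the thing itself.
- models.trace(picture, thing): "pixels" (400x640 bool, what is visible of it) and "centre" ([column, row] in pixels, amid what is visible of it).
The state is a dict: "clock": time; "qpos": joint angles; "joint_velocities": joint speeds; "joint_torque": joint torques, N m; "eef_pos": TCP position; "tcp_rot": TCP orientation; "ft_force": force on the tool from outside, world axes, zero at the start; "ft_torque": the same for the moment, N m; "width": finger opening in m.
Only numpy, scipy, OpenCV 4.12 (cv2) and the standard library are available. Lean on these libraries where they do the work, as an engineer would, in place of code of your own. Each camera call takes 0.05 s, during which the arm holds its last target. There are 200 camera calls.

TASK

Swing the folded hook fully out and press it firmly against its stop. Then move the wooden profile gauge from the hook it hangs on over to that one, and finally swing the emptied hook back and press it firmly flat. Feel for each stop and press there briefly with about 14 N; the hooks must never be pushed or squeezed with more than 17 N. Set the gauge down gently and leave the bowl, chisel and wood blank alone.

Things in the scene. Friction and masses are not known exactly. Their poses are not given: they have to be found in the camera images.
- post_a: Wooden post fixed to the bench; its hook carries the gauge at the start. Origin on the bench under the middle of its front face; x points out of the front face (where the hook swings, away from the robot), y along the face to the left of that, z up. Board y -35 to 55 mm, 18 mm thick behind the face, top 212 mm high; foot 110 x 110 x 22 mm behind the face. Left or right of the other post.
- post_b: The same kind of post with the same frame and sizes, but its hook is folded and empty at the start.
- pin_a (a point): Nominal upright hinge pin of post_a's hook, rod height: x 18, y 22, z 190 mm from post_a, axes as the post. The hook is a level steel rod 10 mm thick, 120 mm long from pin to an upturned nub at the end (top 16 mm above the rod's axis). Its plate (42 mm high) stands off on studs: the real hook sits an unreported 0 to 22 mm farther along the post's +x. Feel for the stop.
- pin_b (a point): The same for post_b's hook (same sizes), but this plate is clamped through slots: the real hook sits an unreported up to 15 mm to either side along the post's y. Feel for the stop.
- hook_a (a joint): Hook angle, rad. 0: folded, rod along the post's -y from the pin, free end some 60 mm past the board's edge (15 mm more or less on post_b). 1.571: fully out, rod along +x. Hard stops at both. Friction holds it (0.25 N m, some 3 N at 85 mm from the pin; do not pinch the rod, push it sideways). At a stop the springy rod gives about 2 mm per 10 N at 85 mm.
- hook_b (a joint): The same for post_b's hook; at the start it is folded or slightly ajar (0 to 0.25).
- gauge: Plywood profile gauge: plate 10 mm thick (x), 64 wide (y), 150 high (z), about 160 g. Origin mid lower edge. Window 34 mm wide, 68 to 110 mm up, its top an inverted 90 degree V that centres on the rod. Tab above it 44 wide, 40 high: pinch across the 10 mm from above. Hangs square to the rod, 90 to 115 mm before post_a's face; raised 20 mm, it slides off or on over the nub.
- eye (a point): The peak of the inverted V at the top of the gauge's window, mid thickness; 7 mm above the rod's axis (197 mm above the bench) when hanging. Axes as the gauge.
- bowl: Bystander: dark wooden bowl, 110 mm across, 45 mm high. Origin under its middle.
- chisel: Bystander: turning chisel lying on the bench, 290 mm long along its x, about 28 mm thick. Origin at the ferrule, bench level.
- blank: Bystander: round wood blank, 64 mm across, 55 mm high, standing. Origin under its middle.
Not all that is in view belongs to the job. What is shaped like the post_a but black, pink or white is not meant.

How it is judged:
On the way, in this order (a step that is already met when the one before it is completed fails the run):
1. the folded hook is swung fully out and pressed against its stop with 11 N or more (value of joint hook_b above 1.53 rad and contact force between the fingers and post_b above 11 N), for 0.2 s.
2. the gauge hangs on that hook, let go (contact force between gauge and post_b above 0.4 N and horizontal distance between eye and post_b below 0.15 m and height (world z) of eye above 0.19 m and contact force between the fingers and gauge below 0.05 N and linear speed of gauge below 0.05 m/s), for 0.2 s.
3. the emptied hook is folded flat and pressed against its stop with 11 N or more (value of joint hook_a below 0.04 rad and contact force between the fingers and post_a above 11 N), for 0.2 s.
At the end, for the whole second after the job is handed in: post_b's hook is out at its stop (over 1.51 rad), post_a's hook is folded flat (under 0.06 rad), and the gauge hangs at rest on post_b's rod: V peak 190 to 205 mm above the bench, 25 to 138 mm in front of the board and 0 to 44 mm to +y of its middle, upright within 0.25 rad (value of joint hook_b above 1.51 rad and value of joint hook_a below 0.06 rad and x of eye in the frame of post_b between 0.025 and 0.138 m and y of eye in the frame of post_b between 0 and 0.044 m and height (world z) of eye between 0.19 and 0.205 m and angle between gauge's own z axis and vertical below 0.25 rad and contact force between gauge and post_b above 0.4 N and linear speed of gauge below 0.02 m/s); the robot touches nothing.
It fails at once if the fingers press on a post or its hook with more than 18 N (contact force between the fingers and post_a above 18 N or contact force between the fingers and post_b above 18 N).
It fails at once if the gauge is forced against a post or hook with more than 20 N (contact force between gauge and post_a above 20 N or contact force between gauge and post_b above 20 N).
It fails at once if the gauge is dropped or let down below 50 mm (height (world z) of gauge below 0.05 m).
It fails at once if a bystander is moved by more than 20 mm (distance of any of bowl, chisel, blank from where it was at the start of the episode above 0.02 m).
It also fails if it takes over 72 s, if anything falls off the work surface, if the arm or the gripper's body presses on something with over 40 N, if the wrist force passes 120 N, or if a joint passes its speed limit or range.

## Working session

There is one attempt and no reset: what is moved stays moved. The work goes in short steps, Python scripts to look and compute and a shell command to move; the robot and the scene stay as the last step left them, time stands still between calls to the robot, and variables do not carry over. Pictures are saved under pics/ and viewed, about 8 in all and at most 12, crops included, and the job is handed in when it is done.

```bash
mkdir -p pics
python3 - <<'E'
from bench import observe, eyes, models, robot
import cv2, numpy as np
print(observe(), robot.hold_point_z)
for n in ("side","top"):
    p=eyes.get_image(n)
    cv2.imwrite(f"pics/{n}0.png",p["color"][...,::-1])
    np.savez(f"{n}0.npz",K=p["camera_matrix"],T=p["pose"])
    print(n,p["camera_matrix"].tolist(),p["pose"].round(4).tolist(),p.keys())
    for t in ("post_a","gauge","hook_a","bowl","chisel","blank"):
        for r in models.trace(p,t):
            ys,xs=np.where(r["pixels"]); print(t,round(r["confidence"],2),np.round(r["centre"]),xs.min(),xs.max(),ys.min(),ys.max())
E
```

```text
{'clock': 0.0, 'qpos': array([-1.28001316,  0.39919337,  0.04504157,  1.53789612, -0.01873169,
        1.20686779, -0.05071401]), 'joint_velocities': array([ 0.00010296,  0.00020549,  0.00112285, -0.00118206,  0.00015817,
       -0.00128862, -0.00058361]), 'joint_torque': array([ 2.70374740e-04, -4.75115526e+01,  1.36449315e+00, -2.54218268e+01,
        1.15065562e-02,  9.59389319e-03,  4.60521690e-06]), 'eef_pos': array([0.24672688, 0.60066918, 0.23025553]), 'tcp_rot': array([-0.39414102,  0.58789685,  0.39331374,  0.58680018]), 'ft_force': array([ 1.23500444, -0.15466494,  0.61093537]), 'ft_torque': array([-0.0153725 , -0.00534059, -0.05764009]), 'width': 0.08511080027405321} -0.0187
side [[423.46118740849244, 0.0, 320.2360640206714], [0.0, 423.46118740849244, 200.65502462317696], [0.0, 0.0, 1.0]] [[0.9277, 0.2839, -0.2424, 0.1685], [-0.373, 0.6782, -0.6331, -0.8087], [-0.0153, 0.6778, 0.7351, 1.1286], [0.0, 0.0, 0.0, 1.0]] dict_keys(['color', 'camera_matrix', 'pose', 'shot'])
post_a 0.74 [324. 279.] 296 359 228 309
post_a 0.69 [283. 196.] 258 324 145 226
post_a 0.67 [273. 341.] 24
[... 392 characters left out ...]
75307116, 196.72094395560748], [0.0, 0.0, 1.0]] [[0.0251, 0.9964, -0.0808, 0.3741], [-0.9995, 0.0266, 0.0167, 0.0665], [0.0188, 0.0804, 0.9966, 1.4931], [0.0, 0.0, 0.0, 1.0]] dict_keys(['color', 'camera_matrix', 'pose', 'shot'])
post_a 0.96 [375. 221.] 355 404 197 239
post_a 0.93 [197. 205.] 169 218 190 231
post_a 0.89 [274. 224.] 254 292 165 243
post_a 0.78 [408. 276.] 388 442 255 298
post_a 0.68 [225. 275.] 200 249 260 294
gauge 0.47 [263. 185.] 252 273 179 187
hook_a 0.5 [421. 261.] 403 442 254 266
hook_a 0.44 [234. 262.] 212 250 260 263
bowl 0.84 [328. 129.] 314 343 114 142
bowl 0.16 [262. 183.] 253 272 179 187
chisel 0.74 [422. 130.] 415 428 98 173
blank 0.84 [251. 124.] 245 263 116 135
```

Run:
```python
import cv2
t=cv2.imread("pics/top0.png")[90:310,150:460]
s=cv2.imread("pics/side0.png")[100:400,170:440]
cv2.imwrite("pics/t1.png",cv2.resize(t,None,fx=2.55,fy=2.55,interpolation=cv2.INTER_CUBIC))
cv2.imwrite("pics/s1.png",cv2.resize(s,None,fx=2,fy=2,interpolation=cv2.INTER_CUBIC))
```

```text
(no output)
```

View pics/t1.png

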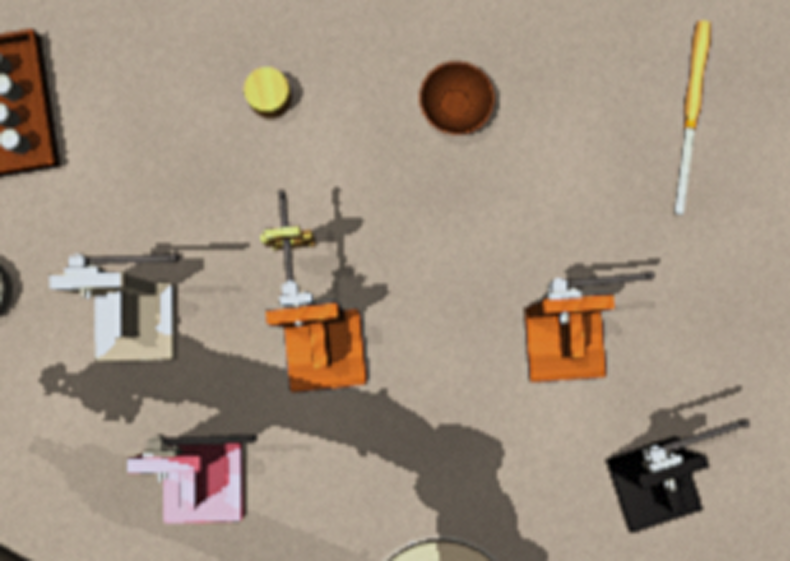

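View pics/s1.png

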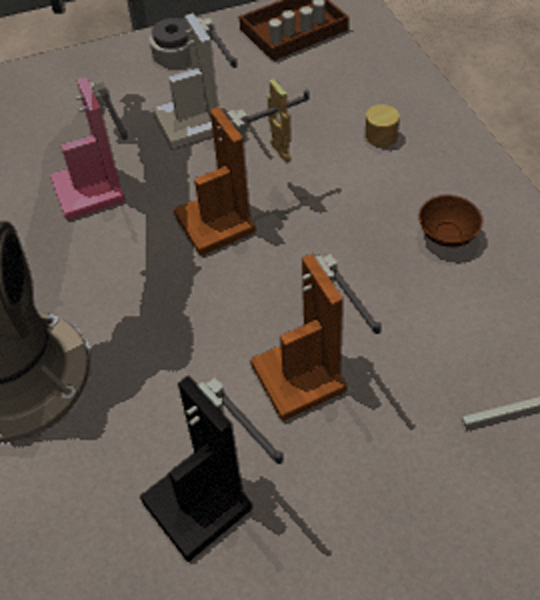

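The top crop shows two orange posts. Post A, carrying the gauge, has its board at crop (302,314) and its rod running from (290,290) to (282,193). Post B is empty and folded, with its board at (580,302) and its rod from (560,288) to (652,276). The white, pink and black posts are decoys.

```bash
cat > cam.py <<'E'
import numpy as np, cv2
def load(n):
    d=np.load(f"{n}0.npz"); return d["K"],d["T"]
def proj(K,T,P):
    p=(np.asarray(P)-T[:3,3])@T[:3,:3]; p=p*[1,-1,-1]; q=p@K.T; return q[:,:2]/q[:,2:]
def ray(K,T,uv,z):
    uv=np.atleast_2d(np.asarray(uv,float)); d=np.c_[uv,np.ones(len(uv))]@np.linalg.inv(K).T*[1,-1,-1]@T[:3,:3].T
    return T[:3,3]+d*((z-T[2,3])/d[:,2:])
def post(p,L):
    c,s=np.cos(p[2]),np.sin(p[2]); L=np.asarray(L); return np.c_[p[0]+c*L[:,0]-s*L[:,1],p[1]+s*L[:,0]+c*L[:,1],L[:,2]]
E
cat > fit.py <<'E'
from cam import *
from scipy.optimize import minimize
import itertools
box=lambda x0,x1,y0,y1,z0,z1:list(itertools.product((x0,x1),(y0,y1),(z0,z1)))
def run(tag,p0,seeds):
    M={}
    for n in ("top","side"):
        im=cv2.imread(f"pics/{n}0.png"); h=cv2.cvtColor(im,cv2.COLOR_BGR2HSV)
        m=((h[...,0]<14)&(h[...,1]>150)).astype(np.uint8)
        k,lab=cv2.connectedComponents(m); keep=lab==lab[seeds[n][1],seeds[n][0]]
        M[n]=(cv2.resize(keep.astype(np.uint8),None,fx=4,fy=4,interpolation=cv2.INTER_NEAREST),*load(n)); 
    def cost(p):
        tot=0
        for n,(m,K,T) in M.items():
            r=np.zeros_like(m)
            for b in (box(-.018,0,-.035,.055,0,.212),box(-.11,0,p[3]-.055,p[3]+.055,0,.022)):
                q=(proj(K,T,post(p,b))+.5)*4-.5
                cv2.fillConvexPoly(r,cv2.convexHull(np.round(q*16).astype(np.int32)),1,shift=4)
            tot+=1-(r&m).sum()/(r|m).sum()
        return tot
    best=min((minimize(cost,[*p0,y],method="Nelder-Mead",options=dict(initial_simplex=np.array([[*p0,y]]+[list(np.array([*p0,y])+e) for e in np.diag([.02,.02,.15,.01])]),xatol=1e-4)) for y in (0,.01)),key=lambda r:r.fun)
    print(tag,best.x.round(4),round(best.fun,3)); return best.x
K,T=load("top"); C=lambda x,y:(150+x/2.55,90+y/2.55)
A0=ray(K,T,C(303,310),.212)[0]; B0=ray(K,T,C(580,298),.212)[0]
A=run("A",[A0[0],A0[1],.1],dict(top=(int(C(345,375)[0]),int(C(345,375)[1])),side=(170+110,100+115)))
B=run("B",[B0[0],B0[1],-.05],dict(top=(int(C(545,365)[0]),int(C(545,365)[1])),side=(170+145,100+195)))
for t,p,hp,tp in (("A",A,(290,285),(282,193)),("B",B,(560,287),(652,275))):
    w=ray(K,T,[C(*hp),C(*tp)],.19); c,s=np.cos(p[2]),np.sin(p[2])
    d=w[:,:2]-p[:2]; print(t,w.round(3).tolist(),"local",(d@np.array([[c,-s],[s,c]])).round(3).tolist())
    print(t,"pin world",post(p,[(.018,.022,.19)]).round(4))
KS,TS=load("side")
g=ray(K,T,C(287,236),.237)[0]; print("gauge tab",g.round(3))
from scipy.spatial.transform import Rotation as R
from bench import observe
print(R.from_quat(observe()["tcp_rot"]).as_matrix().round(3))
for n,v in dict(bowl=(328,129),blank=(253,124),chis=(422,172),chis0=(425,98)).items(): print(n,ray(K,T,v,.03).round(3))
E
python3 fit.py
```

```text
A [0.4335 0.1802 0.0941 0.001 ] 0.503
B [ 4.545e-01 -1.664e-01  7.650e-02  4.000e-04] 0.435
A [[0.459, 0.21, 0.19], [0.577, 0.224, 0.19]] local [[0.028, 0.027], [0.147, 0.03]]
A pin world [[0.4493 0.2038 0.19  ]]
B [[0.465, -0.135, 0.19], [0.484, -0.254, 0.19]] local [[0.013, 0.03], [0.023, -0.089]]
B pin world [[ 0.4708 -0.1431  0.19  ]]
gauge tab [0.516 0.21  0.237]
[[ 0.    -0.925  0.38 ]
 [ 0.     0.38   0.925]
 [-1.     0.     0.   ]]
bowl [[ 0.746 -0.001  0.03 ]]
blank [[0.757 0.277 0.03 ]]
chis [[ 0.595 -0.353  0.03 ]]
chis0 [[ 0.876 -0.363  0.03 ]]
```

```bash
python3 -m crank '[[[0.2,-0.35,0.15,0,0,-63,1],[0.2,-0.35,0.15,0,0,-63,1],[0.2,-0.35,0.15,0,0,-63,1],[0.2,-0.35,0.15,0,0,-63,1],[0.2,-0.35,0.15,0,0,-63,1],[0.2,-0.35,0.15,0,0,-63,1],[0.2,-0.35,0.15,0,0,-63,1],[0.2,-0.35,0.15,0,0,-63,1],[0.2,-0.35,0.15,0,0,-63,1],[0.2,-0.35,0.15,0,0,-63,1],[0.2,-0.35,0.15,0,0,-63,1],[0.2,-0.35,0.15,0,0,-63,1]]]' 30; python3 -m crank '[[[0,-0.4,0,0,0,0,1],[0,-0.4,0,0,0,0,1],[0,-0.4,0,0,0,0,1],[0,-0.4,0,0,0,0,1],[0,-0.4,0,0,0,0,1],[0,-0.4,0,0,0,0,1],[0,-0.4,0,0,0,0,1],[0,-0.4,0,0,0,0,1],[0,-0.4,0,0,0,0,1],[0,-0.4,0,0,0,0,1],[0,-0.4,0,0,0,0,1],[0,-0.4,0,0,0,0,1]]]'
python3 - <<'E'
from bench import observe, eyes
import cv2, numpy as np
from cam import *
n="wrist"; p=eyes.get_image(n)
cv2.imwrite("pics/wrist0.png",p["color"][...,::-1]); np.savez("wrist0.npz",K=p["camera_matrix"],T=p["pose"])
print(p["pose"].round(3).tolist()); K,T=p["camera_matrix"],p["pose"]; print(observe()["ft_force"])
B=[.4545,-.1664,.0765]
print(proj(K,T,post(B,[(0,-.035,.212),(0,.055,.212),(-.018,-.035,.212),(-.018,.055,.212),(.018,.031,.195),(.018,-.089,.195),(-.11,-.055,.022),(-.11,.055,.022)])).round(0).tolist())
E
```

```text
clock: 1.7
eef_pos: [0.4501, 0.2468, 0.3836]
tcp_rot: [-0.025, 0.705, 0.026, 0.708]
ft_force: [-0.5, 0.1, -0.3]
width: -0.0002
clock: 2.7
eef_pos: [0.4469, -0.1486, 0.381]
tcp_rot: [-0.028, 0.707, 0.028, 0.706]
ft_force: [0.9, 0.5, -0.3]
width: 0.0001
[[0.997, -0.076, -0.023, 0.442], [0.08, 0.953, 0.292, -0.074], [0.0, -0.293, 0.956, 0.524], [0.0, 0.0, 0.0, 1.0]]
[ 0.34029475  0.66746664 -0.45369415]
[[319.0, 233.0], [320.0, 152.0], [303.0, 232.0], [303.0, 152.0], [335.0, 172.0], [333.0, 268.0], [255.0, 202.0], [251.0, 138.0]]
```

View pics/wrist0.png

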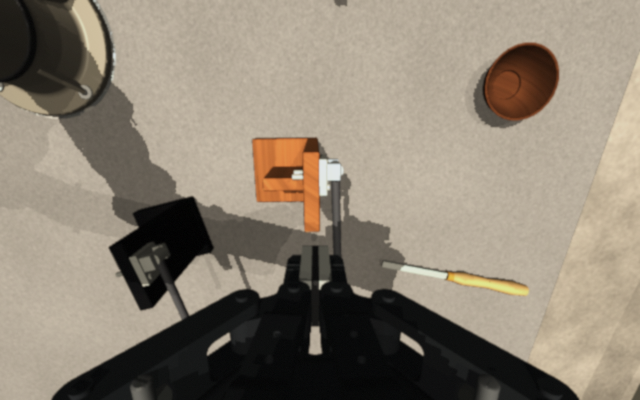

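The wrist picture agrees with the fit: post B's board ends at (321,231), predicted at (319,233), and the rod runs along column 337 from row 172 to 262, nearly flat. Next I go down behind the rod's free end.

```bash
python3 -m crank '[[[-0.001,-0.04,0,0,0,0,1],[-0.001,-0.085,0,0,0,0,1],[-0.001,-0.085,0,0,0,0,1],[-0.001,-0.085,-0.04,0,0,0,1],[-0.001,-0.085,-0.08,0,0,0,1],[-0.001,-0.085,-0.12,0,0,0,1],[-0.001,-0.085,-0.15,0,0,0,1],[-0.001,-0.085,-0.175,0,0,0,1],[-0.001,-0.085,-0.195,0,0,0,1],[-0.001,-0.085,-0.205,0,0,0,1],[-0.001,-0.085,-0.205,0,0,0,1]]]'
python3 -m crank '[[[0.003,0,0,0,0,0,1],[0.006,0,0,0,0,0,1],[0.009,0,0,0,0,0,1],[0.012,0,0,0,0,0,1],[0.015,0,0,0,0,0,1],[0.018,0,0,0,0,0,1],[0.021,0,0,0,0,0,1],[0.021,0,0,0,0,0,1]]]'
```

```text
clock: 3.67
eef_pos: [0.4452, -0.2309, 0.1739]
tcp_rot: [-0.029, 0.708, 0.031, 0.705]
ft_force: [-0.1, 1.0, 0.2]
width: -0.0003
clock: 4.33
eef_pos: [0.467, -0.2336, 0.1763]
tcp_rot: [-0.029, 0.707, 0.029, 0.706]
ft_force: [-2.3, 0.6, 1.6]
width: -0.0001
```

Run:
```python
from cam import *
from bench import observe
B=[.4545,-.1664,.0765]; e=observe()["eef_pos"]
for th in np.arange(.15,1.46,.11):
    r=np.interp(th,[0,1.57],[.087,.098]); s,c=np.sin(th),np.cos(th)
    ctr=(.018+r*s-.005*c-.0145, .031-r*c-.005*s-.011,0)
    print(round(th,2),(post(B,[ctr])[0,:2]-[.4665,-.2338]).round(4))
```

```text
0.15 [0.0049 0.0007]
0.26 [0.0146 0.0021]
0.37 [0.0241 0.0046]
0.48 [0.0334 0.0082]
0.59 [0.0424 0.0129]
0.7 [0.0508 0.0185]
0.81 [0.0586 0.0252]
0.92 [0.0657 0.0326]
1.03 [0.072  0.0409]
1.14 [0.0773 0.05  ]
1.25 [0.0817 0.0596]
1.36 [0.085  0.0697]
```

```bash
python3 -m crank '[[[0.005,0.001,0,0,0,0,1],[0.010,0.0015,0,0,0,0,1],[0.0145,0.002,0,0,0,0,1],[0.019,0.003,0,0,0,0,1],[0.024,0.0045,0,0,0,0,1],[0.0335,0.008,0,0,0,0,1],[0.0425,0.013,0,0,0,0,1],[0.051,0.0185,0,0,0,0,1]]]'
python3 -m crank '[[[0.0075,0.0065,0,0,0,0,1],[0.0147,0.014,0,0,0,0,1],[0.021,0.0225,0,0,0,0,1],[0.0263,0.0315,0,0,0,0,1],[0.0307,0.041,0,0,0,0,1],[0.0335,0.048,0,0,0,0,1],[0.034,0.051,0,0,0,0,1],[0.034,0.051,0,0,0,0,1]]]'
python3 - <<'E'
from bench import observe, eyes
import cv2, numpy as np
from cam import *
print(observe()["ft_force"].round(2))
p=eyes.get_image("wrist"); cv2.imwrite("pics/wrist1.png",p["color"][...,::-1]); np.savez("wrist1.npz",K=p["camera_matrix"],T=p["pose"])
E
```

```text
clock: 5.0
eef_pos: [0.5189, -0.2148, 0.1761]
tcp_rot: [-0.029, 0.707, 0.029, 0.706]
ft_force: [-3.4, 0.1, -0.5]
width: -0.0002
clock: 5.67
eef_pos: [0.5529, -0.163, 0.1765]
tcp_rot: [-0.029, 0.706, 0.029, 0.707]
ft_force: [0.3, -1.8, -0.9]
width: 0.0
[ 0.34 -1.84 -0.85]
```

View pics/wrist1.png

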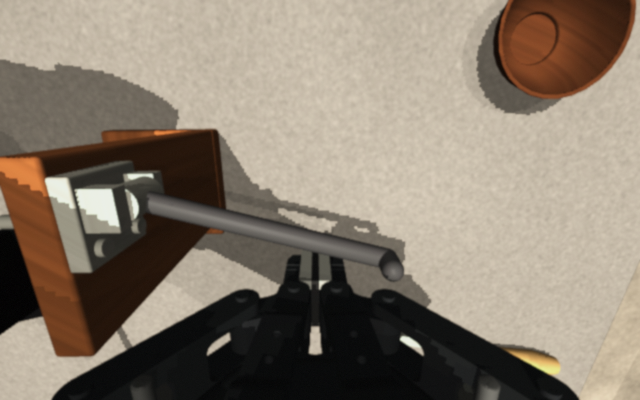

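The rod has followed the finger, running from (150,203) to (390,262), and is nearly out. Now I feel for the stop.

```bash
python3 -m crank '[[[0,0.0015,0,0,0,0,1],[0,0.003,0,0,0,0,1],[0,0.0045,0,0,0,0,1],[0,0.006,0,0,0,0,1],[0,0.0075,0,0,0,0,1],[-0.001,0.009,0,0,0,0,1],[-0.001,0.010,0,0,0,0,1],[-0.001,0.010,0,0,0,0,1]]]'
python3 -m crank '[[[0,0.001,0,0,0,0,1],[0,0.002,0,0,0,0,1],[0,0.003,0,0,0,0,1],[0,0.003,0,0,0,0,1]]]'
```

```text
clock: 6.38
eef_pos: [0.5514, -0.1541, 0.1766]
tcp_rot: [-0.029, 0.706, 0.029, 0.707]
ft_force: [2.2, -2.7, 1.7]
width: 0.0
clock: 6.72
eef_pos: [0.5511, -0.1509, 0.1764]
tcp_rot: [-0.029, 0.706, 0.029, 0.707]
ft_force: [2.9, -2.3, 1.8]
width: 0.0002
```

```bash
python3 -m crank '[[[0,0.001,0,0,0,0,1],[0,0.002,0,0,0,0,1],[0,0.002,0,0,0,0,1]]]'
python3 -m crank '[[[0,0.001,0,0,0,0,1],[0,0.0015,0,0,0,0,1],[0,0.0015,0,0,0,0,1]]]'
```

```text
clock: 6.97
eef_pos: [0.5511, -0.1489, 0.1764]
tcp_rot: [-0.029, 0.706, 0.029, 0.707]
ft_force: [2.4, -3.0, 1.5]
width: -0.0
clock: 7.22
eef_pos: [0.551, -0.1475, 0.1763]
tcp_rot: [-0.029, 0.706, 0.029, 0.707]
ft_force: [1.3, -2.5, 0.7]
width: -0.0003
```

```bash
python3 -m crank '[[[0,0.001,0,0,0,0,1],[0,0.0015,0,0,0,0,1],[0,0.0015,0,0,0,0,1]]]'
```

```text
clock: 7.47
eef_pos: [0.551, -0.146, 0.1763]
tcp_rot: [-0.029, 0.706, 0.029, 0.707]
ft_force: [1.6, -2.5, 1.6]
width: 0.0001
```

```bash
for i in 1; do :; done; python3 -m crank '[[[0,0.001,0,0,0,0,1],[0,0.0015,0,0,0,0,1],[0,0.0015,0,0,0,0,1]]]'
```

```text
clock: 7.72
eef_pos: [0.551, -0.1445, 0.1763]
tcp_rot: [-0.029, 0.707, 0.029, 0.707]
ft_force: [2.9, -2.8, 1.0]
width: -0.0001
```

```bash
python3 -m crank '[[[0,0.001,0,0,0,0,1],[0,0.0015,0,0,0,0,1],[0,0.0015,0,0,0,0,1]]]'
```

```text
clock: 7.97
eef_pos: [0.551, -0.143, 0.1763]
tcp_rot: [-0.029, 0.707, 0.029, 0.707]
ft_force: [2.1, -2.8, 1.7]
width: -0.0002
```

```bash
python3 -m crank '[[[0,0.001,0,0,0,0,1],[0,0.001,0,0,0,0,1],[0,0.001,0,0,0,0,1]]]'
```

```text
clock: 8.22
eef_pos: [0.551, -0.142, 0.1763]
tcp_rot: [-0.029, 0.707, 0.029, 0.707]
ft_force: [2.3, -1.7, 1.1]
width: 0.0
```

```bash
python3 -m crank '[[[0,0.001,0,0,0,0,1],[0,0.0015,0,0,0,0,1],[0,0.0015,0,0,0,0,1]]]'
```

```text
clock: 8.47
eef_pos: [0.5509, -0.1405, 0.1763]
tcp_rot: [-0.029, 0.707, 0.029, 0.707]
ft_force: [1.4, -3.0, 1.3]
width: -0.0
```

```bash
python3 -m crank '[[[0,0.001,0,0,0,0,1],[0,0.001,0,0,0,0,1],[0,0.001,0,0,0,0,1]]]'
```

```text
clock: 8.72
eef_pos: [0.5509, -0.1396, 0.1763]
tcp_rot: [-0.029, 0.707, 0.029, 0.706]
ft_force: [1.1, -2.8, 0.7]
width: -0.0
```

```bash
python3 -m crank '[[[0,0.0005,0,0,0,0,1],[0,0.001,0,0,0,0,1],[0,0.001,0,0,0,0,1]]]'
```

```text
clock: 8.97
eef_pos: [0.5508, -0.1388, 0.1763]
tcp_rot: [-0.029, 0.707, 0.029, 0.706]
ft_force: [1.4, -3.2, 1.7]
width: 0.0001
```

```bash
python3 -m crank '[[[0,0.0005,0,0,0,0,1],[0,0.001,0,0,0,0,1],[0,0.001,0,0,0,0,1]]]'
```

```text
clock: 9.22
eef_pos: [0.5508, -0.1383, 0.1764]
tcp_rot: [-0.029, 0.707, 0.028, 0.707]
ft_force: [1.5, -4.4, 1.1]
width: -0.0003
```

```bash
python3 -m crank '[[[0,0.0005,0,0,0,0,1],[0,0.001,0,0,0,0,1],[0,0.001,0,0,0,0,1]]]'
```

```text
clock: 9.47
eef_pos: [0.5508, -0.1379, 0.1764]
tcp_rot: [-0.029, 0.706, 0.028, 0.707]
ft_force: [2.7, -6.0, 1.2]
width: -0.0
```

```bash
python3 -m crank '[[[0,0.0005,0,0,0,0,1],[0,0.001,0,0,0,0,1],[0,0.001,0,0,0,0,1]]]'
```

```text
clock: 9.72
eef_pos: [0.5508, -0.1375, 0.1765]
tcp_rot: [-0.029, 0.706, 0.028, 0.707]
ft_force: [1.0, -7.4, 0.7]
width: 0.0003
```

```bash
python3 -m crank '[[[0,0.001,0,0,0,0,1],[0,0.002,0,0,0,0,1],[0,0.003,0,0,0,0,1],[0,0.003,0,0,0,0,1]]]'
python3 - <<'E'
from bench import observe,eyes
f=[]
for i in range(6): eyes.get_image("side"); f.append(observe()["ft_force"])
import numpy as np; print(np.mean(f,0),np.std(f,0))
E
```

```text
clock: 10.05
eef_pos: [0.5507, -0.1364, 0.1767]
tcp_rot: [-0.03, 0.706, 0.026, 0.707]
ft_force: [0.9, -10.2, 0.7]
width: 0.0001
[ 2.03847911 -9.47515833  0.33274812] [0.53806517 0.54594902 0.3079319 ]
```

```bash
python3 -m crank '[[[0,0.001,0,0,0,0,1],[0,0.002,0,0,0,0,1],[0,0.003,0,0,0,0,1],[0,0.003,0,0,0,0,1]]]'
python3 - <<'E'
from bench import observe,eyes
f=[]
for i in range(6): eyes.get_image("side"); f.append(observe()["ft_force"])
import numpy as np; print(np.mean(f,0),np.std(f,0),observe()["eef_pos"])
E
```

```text
clock: 10.68
eef_pos: [0.5506, -0.1353, 0.1769]
tcp_rot: [-0.031, 0.706, 0.025, 0.707]
ft_force: [2.2, -13.7, -1.1]
width: -0.0001
[  2.3113764  -12.73550485  -0.20871091] [0.31269574 0.28080279 0.67878164] [ 0.55060837 -0.13526885  0.17690883]
```

```bash
python3 -m crank '[[[0,0.0008,0,0,0,0,1],[0,0.0008,0,0,0,0,1],[0,0.0008,0,0,0,0,1],[0,0.0008,0,0,0,0,1]]]'; python3 -m crank '[[[0,-0.003,0,0,0,0,1],[0,-0.006,0,0,0,0,1],[0,-0.012,0,0,0,0,1],[0,-0.025,0,0,0,0,1],[0,-0.04,0.02,0,0,0,1],[0,-0.04,0.06,0,0,0,1],[0,-0.04,0.1,0,0,0,1],[0,-0.05,0.14,0,0,0,1],[0,-0.06,0.16,0,0,0,1],[0,-0.06,0.16,0,0,0,1]]]'
python3 - <<'E'
from bench import observe, eyes
import cv2, numpy as np
from cam import *
p=eyes.get_image("wrist"); cv2.imwrite("pics/wrist2.png",p["color"][...,::-1]); np.savez("wrist2.npz",K=p["camera_matrix"],T=p["pose"])
B=[.4545,-.1664,.0765]
print(observe()["ft_force"],proj(p["camera_matrix"],p["pose"],post(B,[(0,-.035,.212),(0,.055,.212),(.018,.034,.19),(.138,.034,.19)])).round(0).tolist())
E
```

```text
clock: 11.32
eef_pos: [0.5506, -0.135, 0.1769]
tcp_rot: [-0.031, 0.706, 0.024, 0.707]
ft_force: [2.4, -13.9, 0.1]
width: -0.0003
clock: 12.15
eef_pos: [0.5521, -0.1906, 0.3411]
tcp_rot: [-0.029, 0.704, 0.028, 0.709]
ft_force: [0.0, 0.2, -0.3]
width: -0.0
[ 0.24357905 -0.1286929  -0.71613639] [[212.0, 200.0], [202.0, 99.0], [232.0, 124.0], [357.0, 124.0]]
```

View pics/wrist2.png

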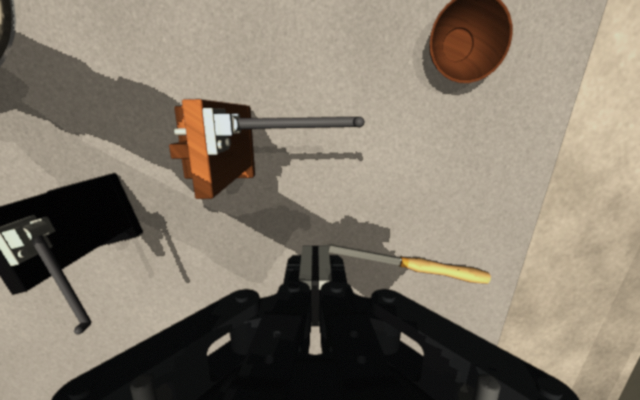

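```bash
python3 -m crank '[[[-0.035,0.36,0.01,0,0,1,-0.1],[-0.035,0.36,0.01,0,0,1,-0.1],[-0.035,0.36,0.01,0,0,1,-0.1],[-0.035,0.36,0.01,0,0,1,-0.1],[-0.035,0.36,0.01,0,0,1,-0.1],[-0.035,0.36,0.01,0,0,1,-0.1],[-0.035,0.36,0.01,0,0,1,-0.1],[-0.035,0.36,0.01,0,0,1,-0.1],[-0.035,0.36,0.01,0,0,1,-0.1],[-0.035,0.36,0.01,0,0,1,-0.1],[-0.035,0.36,0.01,0,0,1,-0.1]]]'
python3 - <<'E'
from bench import observe, eyes
import cv2, numpy as np
from cam import *
d=np.load("wrist2.npz"); w=ray(d["K"],d["T"],[(250,124.5),(350,122),(360,121)],.19); print("rod B",w.round(4).tolist())
p=eyes.get_image("wrist"); cv2.imwrite("pics/wrist3.png",p["color"][...,::-1]); np.savez("wrist3.npz",K=p["camera_matrix"],T=p["pose"])
A=[.4335,.1802,.0941]
print(observe()["ft_force"],observe()["width"],proj(p["camera_matrix"],p["pose"],post(A,[(0,-.035,.212),(0,.055,.212),(.027,.022,.19),(.147,.022,.19),(.09,0,.237),(.09,.044,.237)])).round(0).tolist())
E
```

```text
clock: 13.12
eef_pos: [0.5132, 0.1748, 0.3438]
tcp_rot: [-0.038, 0.708, 0.037, 0.704]
ft_force: [0.9, -1.1, -0.1]
width: 0.047
rod B [[0.4874, -0.1306, 0.19], [0.5823, -0.1206, 0.19], [0.5917, -0.119, 0.19]]
[ 0.08611957 -0.69702854 -0.13902789] 0.0468290758572355 [[234.0, 216.0], [227.0, 121.0], [263.0, 155.0], [384.0, 157.0], [327.0, 189.0], [329.0, 137.0]]
```

View pics/wrist3.png

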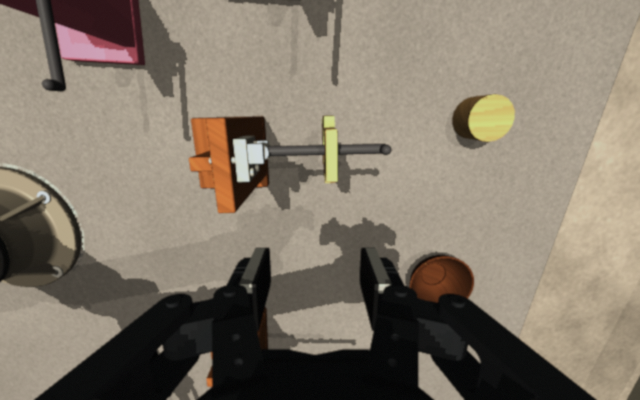

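The gauge's tab top is centred near (332,156), and the rod on A runs from (268,150) to (388,149).

Run:
```python
from cam import *
import cv2
d=np.load("wrist3.npz"); K,T=d["K"],d["T"]
w=ray(K,T,[(270,150),(388,149)],.19); print("rod A",w.round(4).tolist(),np.arctan2(*(w[1]-w[0])[[1,0]]))
im=cv2.imread("pics/wrist3.png"); h=cv2.cvtColor(im,cv2.COLOR_BGR2HSV)[105:195,310:350]
m=((h[...,0]>18)&(h[...,0]<36)&(h[...,1]>80)&(h[...,2]>150))
for r in range(5,85,4):
    c=np.where(m[r])[0]; print(r+105,(c.min()+310,c.max()+310) if len(c) else None, end=" ")
print(ray(K,T,[(332,130),(332,156),(332,182)],.237).round(4).tolist())
```

```text
rod A [[0.4651, 0.2103, 0.19], [0.5808, 0.2237, 0.19]] 0.11536296486412739
110 None 114 None 118 (np.int64(324), np.int64(333)) 122 (np.int64(324), np.int64(333)) 126 (np.int64(324), np.int64(334)) 130 (np.int64(326), np.int64(336)) 134 (np.int64(325), np.int64(336)) 138 (np.int64(326), np.int64(336)) 142 (np.int64(326), np.int64(337)) 146 (np.int64(326), np.int64(336)) 150 (np.int64(326), np.int64(336)) 154 (np.int64(326), np.int64(336)) 158 (np.int64(326), np.int64(337)) 162 (np.int64(326), np.int64(336)) 166 (np.int64(326), np.int64(336)) 170 (np.int64(326), np.int64(336)) 174 (np.int64(326), np.int64(337)) 178 (np.int64(326), np.int64(337)) 182 (np.int64(325), np.int64(334)) 186 None [[0.521, 0.2381, 0.237], [0.5236, 0.2171, 0.237], [0.5264, 0.1951, 0.237]]
```

```bash
python3 -m crank '[[[0.0095,0.035,0,0,0,0.5,-0.1],[0.0095,0.042,-0.02,0,0,0.5,-0.1],[0.0095,0.042,-0.06,0,0,0.5,-0.1],[0.0095,0.042,-0.09,0,0,0.5,-0.1],[0.0095,0.042,-0.115,0,0,0.5,-0.1],[0.0095,0.042,-0.13,0,0,0.5,-0.1],[0.0095,0.042,-0.133,0,0,0.5,-0.1],[0.0095,0.042,-0.133,0,0,0.5,-0.1]]]'
python3 -m crank '[[[0,0,0,0,0,0,0.3],[0,0,0,0,0,0,0.55],[0,0,0,0,0,0,0.65],[0,0,0,0,0,0,1],[0,0,0,0,0,0,1],[0,0,0,0,0,0,1],[0,0,0,0,0,0,1]]]' 30
python3 - <<'E'
from bench import observe, eyes
import cv2
cv2.imwrite("pics/wrist4.png",eyes.get_image("wrist")["color"][...,::-1]); s=eyes.get_image("side")["color"][100:250,230:400,::-1]
print(observe()["ft_force"])
E
```

```text
clock: 13.83
eef_pos: [0.5245, 0.2113, 0.212]
tcp_rot: [-0.038, 0.707, 0.037, 0.705]
ft_force: [0.2, -1.1, -0.2]
width: 0.0472
clock: 14.42
eef_pos: [0.5258, 0.2132, 0.2139]
tcp_rot: [-0.038, 0.706, 0.038, 0.706]
ft_force: [-1.3, 0.1, 3.1]
width: 0.0092
[ 0.12816727 -1.50806199  3.13148986]
```

View pics/wrist4.png

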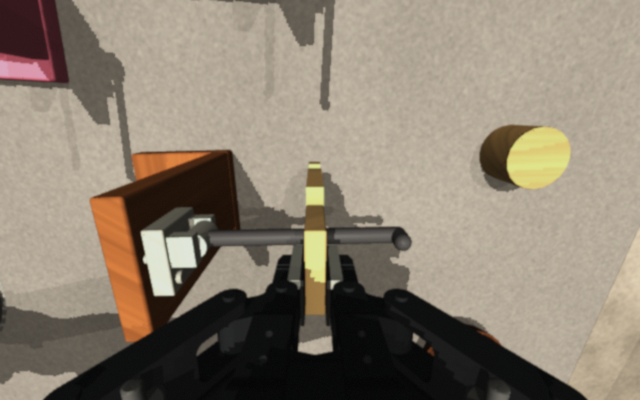

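```bash
python3 -m crank '[[[0,0,0.003,0,0,0,1],[0,0,0.007,0,0,0,1],[0,0,0.012,0,0,0,1],[0,0,0.017,0,0,0,1],[0,0,0.021,0,0,0,1],[0,0,0.022,0,0,0,1],[0,0,0.022,0,0,0,1]]]'
python3 - <<'E'
from bench import observe, eyes
import cv2, numpy as np
cv2.imwrite("pics/wrist5.png",eyes.get_image("wrist")["color"][130:330,180:450,::-1]); s=eyes.get_image("side")["color"][110:230,260:400,::-1]
w=cv2.imread("pics/wrist5.png"); s=cv2.resize(s,None,fx=3,fy=3,interpolation=cv2.INTER_CUBIC)
o=np.zeros((360,270+420,3),np.uint8); o[:200,:270]=w; o[:,270:]=s; cv2.imwrite("pics/c5.png",o)
print(observe()["ft_force"])
E
```

```text
clock: 15.1
eef_pos: [0.5257, 0.2132, 0.2358]
tcp_rot: [-0.038, 0.706, 0.038, 0.706]
ft_force: [0.4, -0.5, -1.6]
width: 0.0095
[ 0.11489011  0.17912229 -1.70667316]
```

View pics/c5.png

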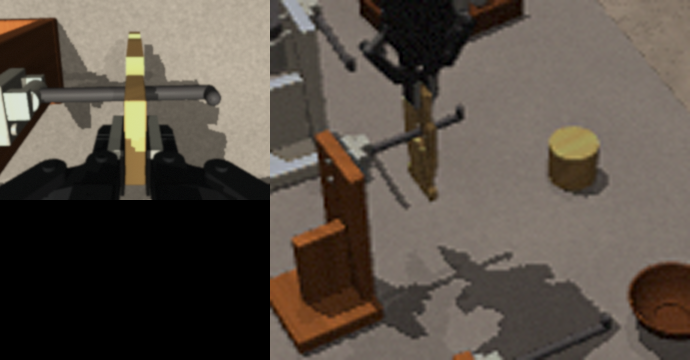

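```bash
python3 -m crank '[[[0.006,0.0007,0,0,0,0,1],[0.014,0.0016,0,0,0,0,1],[0.022,0.0025,0,0,0,0,1],[0.03,0.0035,0,0,0,0,1],[0.038,0.0044,0,0,0,0,1],[0.046,0.0053,0,0,0,0,1],[0.054,0.0062,0,0,0,0,1],[0.062,0.0071,0,0,0,0,1],[0.07,0.008,0,0,0,0,1],[0.078,0.009,0,0,0,0,1],[0.086,0.0099,0,0,0,0,1],[0.086,0.0099,0,0,0,0,1]]]'
```

```text
clock: 16.2
eef_pos: [0.6131, 0.223, 0.2352]
tcp_rot: [-0.038, 0.706, 0.038, 0.707]
ft_force: [0.4, 0.3, -1.4]
width: 0.0091
```

```bash
python3 -m crank '[[[0.01,-0.01,0,0,0,0,1],[0.02,-0.03,0,0,0,0,1],[0.027,-0.06,0,0,0,0,1],[0.027,-0.1,0,0,0,0,1],[0.027,-0.14,0,0,0,0,1],[0.027,-0.18,0,0,0,0,1],[0.027,-0.22,0,0,0,0,1],[0.027,-0.26,0,0,0,-0.4,1],[0.027,-0.295,0,0,0,-0.4,1],[0.027,-0.32,0,0,0,-0.4,1],[0.027,-0.335,0,0,0,-0.4,1],[0.027,-0.341,0,0,0,-0.4,1]]]'; python3 -m crank '[[[0,0,0,0,0,0,1],[0,0,0,0,0,0,1]]]'
python3 - <<'E'
from bench import observe, eyes
import cv2, numpy as np
from cam import *
p=eyes.get_image("wrist"); im=p["color"][...,::-1].copy(); np.savez("wrist6.npz",K=p["camera_matrix"],T=p["pose"])
cv2.imwrite("pics/wrist6.png",im)
print(observe()["eef_pos"],proj(p["camera_matrix"],p["pose"],[(.4874,-.1306,.19),(.5917,-.119,.19)]))
E
```

```text
clock: 17.2
eef_pos: [0.6374, -0.1225, 0.2358]
tcp_rot: [-0.034, 0.706, 0.033, 0.706]
ft_force: [0.1, -0.5, -1.7]
width: 0.0095
clock: 17.37
eef_pos: [0.6387, -0.1166, 0.2352]
tcp_rot: [-0.035, 0.706, 0.036, 0.706]
ft_force: [0.7, 0.8, -1.1]
width: 0.0094
[ 0.63889593 -0.11561246  0.23510862] [[ 88.83661631 227.32608857]
 [243.68769245 226.02122582]]
```

View pics/wrist6.png

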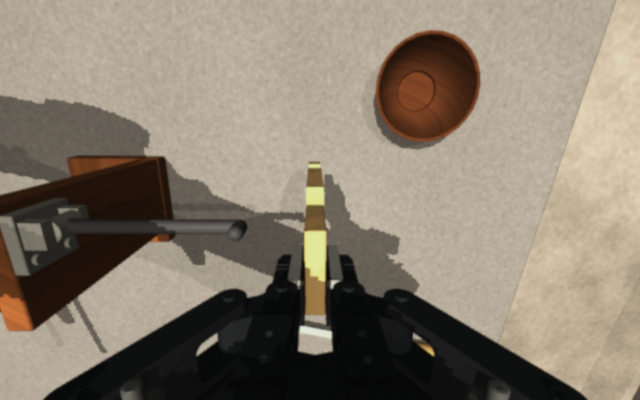

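```bash
python3 -m crank '[[[0,0,0,0,0,0,1],[0,0,0,0,0,0,1],[0,0,0,0,0,0,1]]]'
```

```text
clock: 17.67
eef_pos: [0.6387, -0.1166, 0.2352]
tcp_rot: [-0.036, 0.706, 0.036, 0.706]
ft_force: [0.8, -0.3, -0.8]
width: 0.0095
```

```bash
python3 -m crank '[[[0,-0.0015,0,0,0,0,1],[-0.006,-0.0021,0,0,0,0,1],[-0.014,-0.003,0,0,0,0,1],[-0.022,-0.0038,0,0,0,0,1],[-0.03,-0.0047,0,0,0,0,1],[-0.038,-0.0055,0,0,0,0,1],[-0.046,-0.0064,0,0,0,0,1],[-0.046,-0.0064,0,0,0,0,1]]]'; python3 -m crank '[[[-0.008,-0.0009,0,0,0,0,1],[-0.016,-0.0017,0,0,0,0,1],[-0.024,-0.0026,0,0,0,0,1],[-0.032,-0.0034,0,0,0,0,1],[-0.038,-0.0041,0,0,0,0,1],[-0.042,-0.0045,0,0,0,0,1],[-0.042,-0.0045,0,0,0,0,1],[-0.042,-0.0045,0,0,0,0,1]]]'
python3 - <<'E'
from bench import observe, eyes
import cv2, numpy as np
w=eyes.get_image("wrist")["color"][130:330,140:490,::-1]; s=eyes.get_image("side")["color"][210:330,300:430,::-1]
s=cv2.resize(s,None,fx=3,fy=3,interpolation=cv2.INTER_CUBIC)
o=np.zeros((360,350+390,3),np.uint8); o[:200,:350]=w; o[:,350:]=s; cv2.imwrite("pics/c7.png",o)
print(observe()["ft_force"])
E
```

```text
clock: 18.33
eef_pos: [0.5904, -0.1251, 0.2355]
tcp_rot: [-0.035, 0.707, 0.035, 0.706]
ft_force: [-0.2, 0.5, -2.2]
width: 0.0093
clock: 19.0
eef_pos: [0.5506, -0.1288, 0.2355]
tcp_rot: [-0.036, 0.706, 0.036, 0.706]
ft_force: [0.4, -0.2, -1.3]
width: 0.0091
[-0.35726763 -0.19611856 -2.24293019]
```

View pics/c7.png

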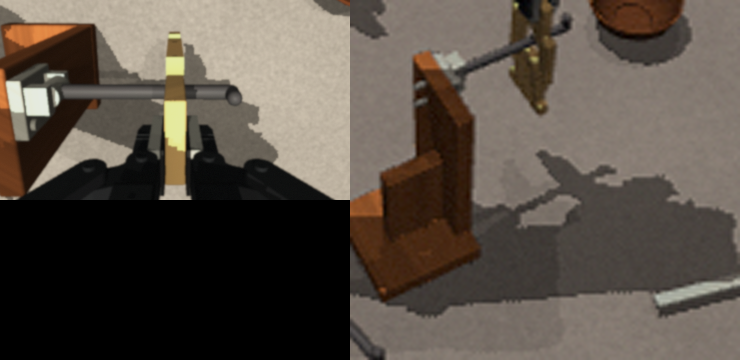

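The rod passes through the window at about row 222, against 225 on post A, so it is roughly 1.5 mm off centre. I correct for that and lower.

```bash
python3 -m crank '[[[0,0.0015,0,0,0,0,1],[0,0.0015,-0.003,0,0,0,1],[0,0.0015,-0.007,0,0,0,1],[0,0.0015,-0.011,0,0,0,1],[0,0.0015,-0.015,0,0,0,1],[0,0.0015,-0.018,0,0,0,1],[0,0.0015,-0.019,0,0,0,1],[0,0.0015,-0.02,0,0,0,1],[0,0.0015,-0.02,0,0,0,1]]]'
```

```text
clock: 19.85
eef_pos: [0.5504, -0.1275, 0.2152]
tcp_rot: [-0.036, 0.706, 0.035, 0.706]
ft_force: [0.5, -0.1, -1.6]
width: 0.0093
```

```bash
python3 -m crank '[[[0,0,-0.0005,0,0,0,1],[0,0,-0.001,0,0,0,1],[0,0,-0.0015,0,0,0,1],[0,0,-0.0015,0,0,0,1]]]'
```

```text
clock: 20.18
eef_pos: [0.5507, -0.1276, 0.2142]
tcp_rot: [-0.036, 0.706, 0.036, 0.706]
ft_force: [-1.4, 0.2, 0.6]
width: 0.0092
```

```bash
python3 -m crank '[[[0,0,-0.0005,0,0,0,0.7],[0,0,-0.0005,0,0,0,0.6],[0,0,-0.0005,0,0,0,0.45],[0,0,-0.0005,0,0,0,0.2],[0,0,-0.0005,0,0,0,0.1],[0,0,-0.0005,0,0,0,0.1],[0,0,-0.0005,0,0,0,0.1]]]'
python3 -m crank '[[[0,0,0.005,0,0,0,0.1],[0,0,0.015,0,0,0,0.1],[0,0,0.03,0,0,0,0.1],[0,0,0.06,0,0,0,0.1],[0,0,0.1,0,0,0,0.1],[0,0,0.14,0,0,0,0.1],[0,0,0.14,0,0,0,0.1]]]'
python3 - <<'E'
from bench import observe, eyes
import cv2, numpy as np
w=eyes.get_image("wrist")["color"][60:330,140:490,::-1]; s=eyes.get_image("side")["color"][210:330,300:430,::-1]
s=cv2.resize(s,None,fx=3,fy=3,interpolation=cv2.INTER_CUBIC)
o=np.zeros((360,350+390,3),np.uint8); o[:270,:350]=w; o[:,350:]=s; cv2.imwrite("pics/c8.png",o)
print(observe()["ft_force"])
E
```

```text
clock: 20.77
eef_pos: [0.5505, -0.1274, 0.2134]
tcp_rot: [-0.036, 0.706, 0.036, 0.706]
ft_force: [-0.8, -0.4, 0.3]
width: 0.0387
clock: 21.35
eef_pos: [0.5542, -0.1296, 0.3625]
tcp_rot: [-0.036, 0.701, 0.034, 0.712]
ft_force: [1.6, -1.2, 1.2]
width: 0.0386
[ 0.10448228 -0.28468547 -0.26933916]
```

View pics/c8.png

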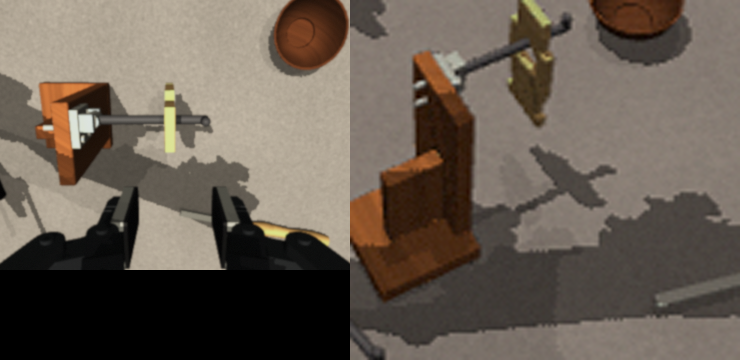

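The gauge hangs on B's rod, with the tab at (170,118) in the crop and the rod tip at (205,120). Now hook A: close the fingers and come down on its +y side.

```bash
python3 -m crank '[[[0,0.03,0,0,0,0,1],[0,0.07,0,0,0,0,1],[0,0.11,0,0,0,0,1],[0,0.15,0,0,0,0,1],[0,0.19,0,0,0,0,1],[0,0.23,0,0,0,0,1],[0,0.27,0,0,0,0,1],[0,0.31,0,0,0,0,1],[0,0.345,0,0,0,0,1],[0,0.37,0,0,0,0,1],[0,0.377,0,0,0,0,1],[0,0.377,0,0,0,0,1]]]'
python3 -m crank '[[[0,0,-0.03,0,0,0,1],[0,0,-0.065,0,0,0,1],[0,0,-0.1,0,0,0,1],[0,0,-0.135,0,0,0,1],[0,0,-0.16,0,0,0,1],[0,0,-0.175,0,0,0,1],[0,0,-0.178,0,0,0,1],[0,0,-0.178,0,0,0,1]]]'
python3 - <<'E'
from cam import *
from bench import observe
e=observe()["eef_pos"]; print(e)
A=[.460,.2097,.11]
for th in np.r_[1.5:0.05:-.12,.05,0]:
    r=np.interp(th,[0,1.57],[.096,.080]); s,c=np.sin(th),np.cos(th)
    print(round(th,2),(post(A,[(r*s+.005*c+.0145,-r*c+.005*s+.011,0)])[0,:2]).round(4))
E
```

```text
clock: 22.45
eef_pos: [0.5492, 0.2525, 0.3515]
tcp_rot: [-0.038, 0.707, 0.037, 0.705]
ft_force: [-0.7, 0.1, -0.1]
width: 0.0
clock: 23.12
eef_pos: [0.55, 0.247, 0.1745]
tcp_rot: [-0.035, 0.707, 0.034, 0.706]
ft_force: [1.0, 0.4, 0.7]
width: -0.0001
[0.55004841 0.2470343  0.17448907]
1.5 [0.5537 0.2304]
1.38 [0.5553 0.2206]
1.26 [0.5557 0.2105]
1.14 [0.5549 0.2004]
1.02 [0.5528 0.1902]
0.9 [0.5494 0.1803]
0.78 [0.5448 0.1707]
0.66 [0.5389 0.1616]
0.54 [0.532  0.1532]
0.42 [0.5239 0.1456]
0.3 [0.5148 0.139 ]
0.18 [0.5049 0.1334]
0.06 [0.4943 0.1291]
0.05 [0.4934 0.1288]
0.0 [0.4887 0.1274]
```

```bash
python3 -m crank '[[[0.001,-0.006,0,0,0,0,1],[0.002,-0.011,0,0,0,0,1],[0.003,-0.015,0,0,0,0,1],[0.004,-0.019,0,0,0,0,1],[0.005,-0.023,0,0,0,0,1],[0.005,-0.0275,0,0,0,0,1],[0.0055,-0.0375,0,0,0,0,1],[0.005,-0.0475,0,0,0,0,1],[0.003,-0.0575,0,0,0,0,1],[-0.0005,-0.0675,0,0,0,0,1]]]'
python3 -m crank '[[[-0.0045,-0.0095,0,0,0,0,1],[-0.0105,-0.0185,0,0,0,0,1],[-0.0175,-0.027,0,0,0,0,1],[-0.0255,-0.0345,0,0,0,0,1],[-0.0345,-0.041,0,0,0,0,1],[-0.0375,-0.043,0,0,0,0,1],[-0.0375,-0.043,0,0,0,0,1]]]'
python3 - <<'E'
from bench import observe, eyes
import cv2, numpy as np
w=eyes.get_image("wrist")["color"][:,:,::-1]; print(observe()["ft_force"],observe()["eef_pos"])
cv2.imwrite("pics/wrist9.png",w)
E
```

```text
clock: 23.95
eef_pos: [0.5501, 0.1808, 0.1754]
tcp_rot: [-0.035, 0.706, 0.035, 0.706]
ft_force: [-0.5, 3.5, 1.8]
width: -0.0
clock: 24.53
eef_pos: [0.5116, 0.1379, 0.1755]
tcp_rot: [-0.036, 0.706, 0.035, 0.706]
ft_force: [1.3, 0.1, 0.4]
width: -0.0005
[ 0.64692406 -0.41025907  0.41608311] [0.5118561  0.13813169 0.17540295]
```

View pics/wrist9.png

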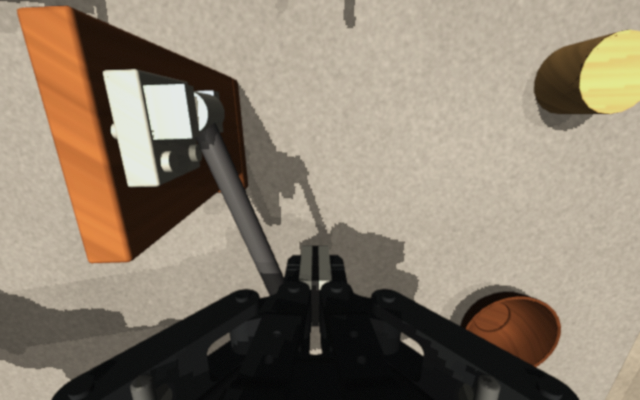

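The rod is following the finger, running from (205,130) to (275,290), about 0.35 rad from flat. I continue slowly and feel for the stop.

```bash
python3 -m crank '[[[-0.002,-0.001,0,0,0,0,1],[-0.004,-0.002,0,0,0,0,1],[-0.006,-0.003,0,0,0,0,1],[-0.008,-0.004,0,0,0,0,1],[-0.01,-0.005,0,0,0,0,1],[-0.012,-0.006,0,0,0,0,1],[-0.014,-0.007,0,0,0,0,1],[-0.014,-0.007,0,0,0,0,1]]]'
```

```text
clock: 25.25
eef_pos: [0.498, 0.132, 0.1753]
tcp_rot: [-0.035, 0.706, 0.036, 0.706]
ft_force: [2.4, 0.7, 0.4]
width: 0.0001
```

```bash
python3 -m crank '[[[-0.001,-0.0005,0,0,0,0,1],[-0.002,-0.001,0,0,0,0,1],[-0.002,-0.001,0,0,0,0,1]]]'
```

```text
clock: 25.5
eef_pos: [0.4962, 0.1313, 0.1753]
tcp_rot: [-0.035, 0.706, 0.036, 0.706]
ft_force: [1.9, 2.0, -0.2]
width: -0.0
```

```bash
python3 -m crank '[[[-0.001,-0.0003,0,0,0,0,1],[-0.0015,-0.0005,0,0,0,0,1],[-0.0015,-0.0005,0,0,0,0,1]]]'
```

```text
clock: 25.75
eef_pos: [0.4948, 0.1308, 0.1753]
tcp_rot: [-0.036, 0.706, 0.036, 0.706]
ft_force: [1.7, 1.5, -0.7]
width: -0.0002
```

```bash
python3 -m crank '[[[-0.001,-0.0002,0,0,0,0,1],[-0.0015,-0.0003,0,0,0,0,1],[-0.0015,-0.0003,0,0,0,0,1]]]'
```

```text
clock: 26.0
eef_pos: [0.4933, 0.1304, 0.1753]
tcp_rot: [-0.036, 0.706, 0.036, 0.706]
ft_force: [1.9, 2.4, -0.8]
width: 0.0
```

```bash
python3 -m crank '[[[-0.001,-0.0002,0,0,0,0,1],[-0.0015,-0.0002,0,0,0,0,1],[-0.0015,-0.0002,0,0,0,0,1]]]'
```

```text
clock: 26.25
eef_pos: [0.4919, 0.13, 0.1753]
tcp_rot: [-0.036, 0.706, 0.036, 0.706]
ft_force: [1.6, 1.5, -0.2]
width: 0.0002
```

```bash
python3 -m crank '[[[-0.001,-0.0002,0,0,0,0,1],[-0.0015,-0.0002,0,0,0,0,1],[-0.0015,-0.0002,0,0,0,0,1]]]'
```

```text
clock: 26.5
eef_pos: [0.4904, 0.1297, 0.1753]
tcp_rot: [-0.036, 0.706, 0.035, 0.706]
ft_force: [2.0, 0.7, 0.3]
width: 0.0002
```

```bash
python3 -m crank '[[[-0.001,-0.0001,0,0,0,0,1],[-0.0015,-0.0002,0,0,0,0,1],[-0.0015,-0.0002,0,0,0,0,1]]]'
```

```text
clock: 26.75
eef_pos: [0.4889, 0.1294, 0.1753]
tcp_rot: [-0.036, 0.706, 0.035, 0.706]
ft_force: [1.5, 1.0, -0.4]
width: -0.0004
```

```bash
python3 -m crank '[[[-0.001,-0.0001,0,0,0,0,1],[-0.0015,-0.0002,0,0,0,0,1],[-0.0015,-0.0002,0,0,0,0,1]]]'
```

```text
clock: 27.0
eef_pos: [0.4874, 0.1291, 0.1753]
tcp_rot: [-0.036, 0.706, 0.035, 0.706]
ft_force: [2.8, -0.3, 0.3]
width: 0.0
```

```bash
python3 -m crank '[[[-0.001,-0.0001,0,0,0,0,1],[-0.0015,-0.0002,0,0,0,0,1],[-0.0015,-0.0002,0,0,0,0,1]]]'
```

```text
clock: 27.25
eef_pos: [0.4859, 0.1288, 0.1753]
tcp_rot: [-0.036, 0.706, 0.035, 0.706]
ft_force: [2.8, -1.1, 0.2]
width: -0.0003
```

```bash
python3 -m crank '[[[-0.001,-0.0001,0,0,0,0,1],[-0.0015,-0.0002,0,0,0,0,1],[-0.0015,-0.0002,0,0,0,0,1]]]'
```

```text
clock: 27.5
eef_pos: [0.4844, 0.1286, 0.1753]
tcp_rot: [-0.036, 0.706, 0.035, 0.706]
ft_force: [3.4, -0.9, -0.6]
width: 0.0001
```

```bash
python3 -m crank '[[[-0.001,-0.0001,0,0,0,0,1],[-0.001,-0.0001,0,0,0,0,1],[-0.001,-0.0001,0,0,0,0,1]]]'
```

```text
clock: 27.75
eef_pos: [0.484, 0.1285, 0.1755]
tcp_rot: [-0.036, 0.706, 0.035, 0.707]
ft_force: [3.2, -2.4, -0.3]
width: -0.0
```

```bash
python3 -m crank '[[[-0.001,-0.0001,0,0,0,0,1],[-0.001,-0.0001,0,0,0,0,1],[-0.001,-0.0001,0,0,0,0,1]]]'
```

```text
clock: 28.0
eef_pos: [0.4836, 0.1284, 0.1757]
tcp_rot: [-0.036, 0.705, 0.035, 0.707]
ft_force: [5.7, -2.3, -0.5]
width: -0.0002
```

```bash
python3 -m crank '[[[-0.001,-0.0001,0,0,0,0,1],[-0.002,-0.0002,0,0,0,0,1],[-0.003,-0.0003,0,0,0,0,1],[-0.003,-0.0003,0,0,0,0,1]]]'
python3 - <<'E'
from bench import observe,eyes
f=[]
for i in range(6): eyes.get_image("side"); f.append(observe()["ft_force"])
import numpy as np; print(np.mean(f,0),np.std(f,0),observe()["eef_pos"])
E
```

```text
clock: 28.33
eef_pos: [0.4824, 0.1282, 0.1762]
tcp_rot: [-0.036, 0.704, 0.035, 0.709]
ft_force: [8.8, -2.6, -2.6]
width: 0.0
[ 8.71043398 -2.91791108 -2.36265288] [0.44585697 0.34320376 0.45503707] [0.48236443 0.12825096 0.17615119]
```

```bash
python3 -m crank '[[[-0.001,0,0,0,0,0,1],[-0.002,0,0,0,0,0,1],[-0.003,0,0,0,0,0,1],[-0.003,0,0,0,0,0,1]]]'
python3 - <<'E'
from bench import observe,eyes
f=[]
for i in range(6): eyes.get_image("side"); f.append(observe()["ft_force"])
import numpy as np; print(np.mean(f,0),np.std(f,0),observe()["eef_pos"])
E
```

```text
clock: 28.97
eef_pos: [0.4812, 0.1281, 0.1767]
tcp_rot: [-0.035, 0.702, 0.035, 0.71]
ft_force: [12.3, -2.5, -3.3]
width: 0.0002
[12.08271771 -2.93726446 -3.53293036] [0.23933612 0.20415305 0.26846549] [0.48120774 0.12803329 0.17664789]
```

```bash
python3 -m crank '[[[-0.0005,0,0,0,0,0,1],[-0.001,0,0,0,0,0,1],[-0.001,0,0,0,0,0,1],[-0.001,0,0,0,0,0,1],[-0.001,0,0,0,0,0,1]]]'; python3 -m crank '[[[0.003,0,0,0,0,0,1],[0.006,0,0,0,0,0,1],[0.01,0,0,0,0,0,1],[0.016,0,0,0,0,0,1],[0.024,0,0,0,0,0,1],[0.035,0,0,0,0,0,1],[0.04,0,0.03,0,0,0,1],[0.04,0,0.07,0,0,0,1],[0.04,0,0.11,0,0,0,1],[0.04,0,0.15,0,0,0,1],[0.04,0,0.15,0,0,0,1],[0.04,0,0.15,0,0,0,1]]]'
python3 - <<'E'
from bench import observe, eyes
import cv2, numpy as np
w=cv2.resize(eyes.get_image("wrist")["color"][...,::-1],(384,240)); p=eyes.get_image("side")
s=cv2.resize(p["color"][100:330,200:430,::-1],(414,414),interpolation=cv2.INTER_CUBIC)
o=np.zeros((414,798,3),np.uint8); o[:240,:384]=w; o[:,384:]=s; cv2.imwrite("pics/c10.png",o)
print(observe()["ft_force"])
E
```

```text
clock: 29.68
eef_pos: [0.4808, 0.128, 0.1768]
tcp_rot: [-0.035, 0.702, 0.035, 0.711]
ft_force: [12.9, -2.4, -3.5]
width: 0.0
clock: 30.68
eef_pos: [0.5172, 0.1292, 0.3277]
tcp_rot: [-0.035, 0.705, 0.037, 0.708]
ft_force: [-0.4, -0.6, -0.8]
width: 0.0001
[-1.20726139  0.01437989 -0.60175989]
```

Run:
```python
from bench import eyes, models
from cam import *
for n in ("wrist","top"):
    p=eyes.get_image(n); K,T=p["camera_matrix"],p["pose"]
    for t in ("hook_a","gauge"):
        for r in models.trace(p,t):
            ys,xs=np.where(r["pixels"]); vx,vy,x0,y0=cv2.fitLine(np.c_[xs,ys].astype(np.float32),cv2.DIST_HUBER,0,.01,.01).ravel()
            z=.19 if t=="hook_a" else .21
            w=ray(K,T,[(x0-20*vx,y0-20*vy),(x0+20*vx,y0+20*vy),r["centre"]],z); d=w[1]-w[0]
            print(n,t,round(r["confidence"],2),"dir deg",round(np.degrees(np.arctan2(d[1],d[0])),1),"centre",w[2].round(3),(xs.min(),xs.max(),ys.min(),ys.max()))
```

```text
wrist hook_a 0.89 dir deg -87.8 centre [0.261 0.254 0.19 ] (np.int64(5), np.int64(34), np.int64(0), np.int64(31))
wrist hook_a 0.66 dir deg -84.3 centre [0.463 0.151 0.19 ] (np.int64(253), np.int64(272), np.int64(93), np.int64(237))
wrist gauge 0.52 dir deg 95.8 centre [ 0.537 -0.03   0.21 ] (np.int64(318), np.int64(320), np.int64(334), np.int64(352))
top hook_a 0.51 dir deg -174.5 centre [ 0.528 -0.123  0.19 ] (np.int64(364), np.int64(369), np.int64(163), np.int64(199))
top hook_a 0.51 dir deg -88.2 centre [0.258 0.304 0.19 ] (np.int64(214), np.int64(248), np.int64(260), np.int64(263))
```

```bash
python3 -c "
from bench import workorder, observe
print(workorder.sign_off(), observe()['clock'])"
```

```text
the job is handed in; nothing more can be done
the job is handed in; nothing more can be done
```

The job is handed in after about 31 s of robot time, with all three steps carried out; I have no verdict from the system.

- **Hook B out:** I swung it out and felt its stop at fingertip y ≈ -0.139 m. I pressed there with about 14 N on the wrist sensor for roughly 0.3 s; the readings had already been about 13 N for 0.6 s before that.
- **Gauge moved:** I lifted it 22 mm, slid it off hook A and over hook B's nub, and lowered it until the rod took its weight. The picture taken after letting go shows it hanging on B's rod.
- **Hook A folded:** I swung it back and felt its stop at fingertip x ≈ 0.484 m. The sensor showed 12 to 13 N into the stop, about 13.6 N in total, for around 1 s.

**Last checks:**
- Before hand-in the networks put hook A's rod at -84° (flat) and hook B's rod at about 5.5° (fully out). Both agree with the posts' turn of 4 to 7°.
- The arm was clear of everything, with only sensor noise on the wrist.
- I could not view the last picture because the viewer had reached its limit.
- The top-view network did not report the gauge in that last check, and the wrist view gave only a low-confidence hit (0.52) away from the rod. That the gauge is still hanging rests on the picture after release.

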